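# Count four balls from the bench dispenser

## Task

Set the boat-shaped catch bowl in the open end of the dispenser's V-channel, basin towards the spout, and slide it gently along until it is fully home against the stop. Then turn the paddle knob clockwise four clicks, no more, so that four balls drop into the bowl. Leave the bowl there and do not disturb the other things on the bench.

Things in the scene. Friction and masses are not known exactly. Their poses are not given: they have to be found in the camera images.
- dispenser: Fixed ball dispenser, aluminium and grey on a 9 mm steel base plate (x -48 to 118, y -210 to 65 mm). Origin on the bench (z = 0), below the spout's centre, on the V-channel's middle line. y along the channel to the stop, x away from the robot at yaw 0, z up. A grey column stands behind (x 40 to 113, y +-46 mm, up to z = 130 mm).
- channel_mouth (a point): Middle of the open end of the V-channel, level with its top edges: dispenser (0, -210, 34) mm; axes as the dispenser. The 90 degree V-groove runs from here along +y to the stop, 50 mm wide at its top edges (34 mm above the bench), outer sides at x = +-33 mm, bottom of the V 9 mm above the bench.
- spout (a point): Centre of the lower mouth of the square sheet spout (outside +-21 mm in x and y), dispenser (0, 0, 70) mm; axes as the dispenser. The balls drop out here. The magazine above bars access from above for y = -59 to 59 mm of the channel: the boat must be set down beyond that and slid in beneath (9 mm free under the spout).
- magazine (a point): Centre of the magazine's dark steel plate, 118 x 118 mm, with a clear round cover (diameter 114 mm, 24 mm high) that holds the balls; at dispenser (36, 0, 135) mm. z is the knob's shaft, tilted 35 degrees from vertical, leaning to the dispenser's -x. The plate's lowest edge is at dispenser x = -12, z = 98 mm, its highest at x = 84, z = 169 mm.
- stop_face (a point): Middle of the face of the black end-stop block across the channel (56 mm wide, 10 mm thick in y, 18 to 58 mm above the bench), facing the open end, at dispenser (0, 35, 38) mm. Axes as the dispenser. The stop does not yield. The boat fully home touches it with its front end.
- stop: The end-stop block; its origin coincides with the dispenser's origin.
- knob (a joint): Angle of the paddle knob, rad: starts at 0, in a detent, grows clockwise as seen looking down on the knob along its shaft. One click is 36 degrees (0.628); four clicks read 2.513. Released, it springs into the nearest detent (peak torque 0.12 N m). End stops at -0.25 and 4.02. Each click brings one ball to the outlet, which drops about half-way through the click.
- knob_grip (a point): Centre of the black paddle knob: a flat bar 60 mm long (x), 12 mm thick (y), 34 mm deep along the shaft (z, outward, tilted 35 degrees). At dispenser (4, 0, 181) mm; the frame turns with the knob. The clear cover is 32 mm below along the shaft, a collar of 13 mm radius reaches up to 12 mm below. Grip it across the 12 mm, fingers along the shaft.
- boat_fin (a point): Centre of the brass grip fin of the loose aluminium catch boat (about 320 g), 14 mm thick (x), 40 mm long (y), from 18 to 66 mm above the boat's bottom; this point is 42 mm above the bottom. The fin's rear face is flush with the boat's rear end, 20 mm behind. x across, y towards the basin, z up. The boat stands upright on the bench left or right of the dispenser.
- boat_keel (a point): Middle of the boat's underside, 60 mm ahead of the fin's centre. The boat is 160 mm long (y) with a keel: flat bottom 20 mm wide, 45 degree flanks widening to 56 mm at 18 mm height, where there is a deck. So it stands on the bench, and in the V-channel it lies on its flanks with its bottom 19 mm above the bench. Axes as the fin's.
- boat_basin (a point): Centre of the floor of the boat's basin, 18 mm above the boat's bottom, 105 mm from the fin's centre along +y. The basin is an open box 70 mm long (y), 56 mm wide (x), walls 3 mm, rim 42 mm above the bottom; its end wall is the boat's front end, 35 mm ahead. Axes as the fin's. Fully home in the channel this point is at dispenser (0, 0, 37) mm.
- dome: Bystander: glass dust dome with a knob on a dark wooden disc, 86 mm diameter, 96 mm high, loose; origin at the centre of its underside. It stands left or right of the dispenser, where the boat is not.
- loupe: Bystander: black waisted eyeglass loupe standing on its wide end, 48 mm diameter, 58 mm high, loose; origin at the centre of its underside.
- holder: Bystander: round steel movement holder, 60 mm diameter, 40 mm high, loose, with a screw head that reaches 41 mm from the centre along its x; origin at the centre of its underside.
- jar: Bystander: amber glass jar with black cap, 52 mm diameter, 75 mm high, loose; origin at the centre of its underside.
- ball1_center (a point): Centre of steel ball 1 (18 mm diameter, 24 g), in the wheel of the magazine under the clear cover; number 1 in the order in which they drop.
- ball2_center (a point): Centre of steel ball 2 (18 mm diameter, 24 g), in the wheel of the magazine under the clear cover; number 2 in the order in which they drop.
- ball3_center (a point): Centre of steel ball 3 (18 mm diameter, 24 g), in the wheel of the magazine under the clear cover; number 3 in the order in which they drop.
- ball4_center (a point): Centre of steel ball 4 (18 mm diameter, 24 g), in the wheel of the magazine under the clear cover; number 4 in the order in which they drop.
- ball5_center (a point): Centre of steel ball 5 (18 mm diameter, 24 g), in the wheel of the magazine under the clear cover; number 5 in the order in which they drop.
- ball6_center (a point): Centre of steel ball 6 (18 mm diameter, 24 g), in the wheel of the magazine under the clear cover; number 6 in the order in which they drop.
Not all that is in view belongs to the job. Several things look just like the part that bears boat_fin: the one meant starts nearest to the robot's base.

How it is judged:
On the way, in this order (a step that is already met when the one before it is completed fails the run):
1. the boat lies in the V-channel, basin towards the spout, still short of the stop (by 15 mm or more), with the knob not yet turned (y of boat_basin in the frame of dispenser between -0.2 and -0.015 m and x of boat_basin in the frame of dispenser between -0.005 and 0.005 m and z of boat_basin in the frame of dispenser between 0.031 and 0.043 m and angle between the y axis of boat_basin and the y axis of dispenser, either way round below 0.08 rad and angle between boat_basin's own z axis and vertical below 0.1 rad and value of joint knob below 0.3 rad), for 0.1 s.
2. the boat is home against the stop (within 6 mm), with the knob not yet turned (y of boat_basin in the frame of dispenser above -0.006 m and x of boat_basin in the frame of dispenser between -0.005 and 0.005 m and z of boat_basin in the frame of dispenser between 0.031 and 0.043 m and angle between the y axis of boat_basin and the y axis of dispenser, either way round below 0.08 rad and angle between boat_basin's own z axis and vertical below 0.1 rad and value of joint knob below 0.3 rad), for 0.2 s.
3. the knob rests four clicks on (value of joint knob between 2.31328 and 2.71328 rad), for 0.2 s.
At the end, for the whole second after the job is handed in: The boat lies level in the V-channel with its basin end within 6 mm of the stop and at rest, balls 1 to 4 are in its basin, balls 5 and 6 are still in the magazine, and the knob rests in the fourth detent (2.513 rad, within 0.2) (all of step 3 and y of boat_basin in the frame of dispenser above -0.006 m and x of boat_basin in the frame of dispenser between -0.005 and 0.005 m and z of boat_basin in the frame of dispenser between 0.031 and 0.043 m and angle between the y axis of boat_basin and the y axis of dispenser, either way round below 0.08 rad and angle between boat_basin's own z axis and vertical below 0.1 rad and x of ball1_center in the frame of boat_basin between -0.027 and 0.027 m and y of ball1_center in the frame of boat_basin between -0.034 and 0.034 m and z of ball1_center in the frame of boat_basin between 0.002 and 0.034 m and x of ball2_center in the frame of boat_basin between -0.027 and 0.027 m and y of ball2_center in the frame of boat_basin between -0.034 and 0.034 m and z of ball2_center in the frame of boat_basin between 0.002 and 0.034 m and x of ball3_center in the frame of boat_basin between -0.027 and 0.027 m and y of ball3_center in the frame of boat_basin between -0.034 and 0.034 m and z of ball3_center in the frame of boat_basin between 0.002 and 0.034 m and x of ball4_center in the frame of boat_basin between -0.027 and 0.027 m and y of ball4_center in the frame of boat_basin between -0.034 and 0.034 m and z of ball4_center in the frame of boat_basin between 0.002 and 0.034 m and height (world z) of each of ball5_center, ball6_center above 0.095 m and linear speed of boat below 0.02 m/s and velocity of joint knob between -0.1 and 0.1 rad/s); the robot touches nothing.
It fails at once if a bystander (dome, loupe, holder, jar) is shifted more than 20 mm or tipped (distance of any of dome, loupe, holder, jar from where it was at the start of the episode above 0.02 m or angle between any of dome, loupe, holder, jar's own z axis and vertical above 0.3 rad).
It fails at once if the knob is turned half a click or more past the fourth (value of joint knob above 2.82728 rad).
It fails at once if the boat is rammed against the stop (more than 25 N) (contact force between boat and stop above 25 N).
It also fails if it takes over 72 s, if anything falls off the work surface, if the arm or the gripper's body presses on something with over 40 N, if the wrist force passes 120 N, or if a joint passes its speed limit or range.

## Robot

A 6-joint arm with a two-finger parallel gripper is mounted at the origin on the work surface. World frame = base frame: x ahead of the robot, y to its left, z up, the work surface at z = 0. Lengths are in m, angles in rad, forces in N, time in s.
With the tool pointing down it reaches from about 0.35 to 0.85 m from the base axis. Payload 8.1 kg.
Tool frame: the origin (TCP) lies between the finger pads; the fingertips stand 19 mm ahead of it and the grasp point (between the pads) is the TCP; z points along the fingers, x is the direction in which the jaws open and shut, and the axes are right-handed (so a half turn about z gives the same grasp; the last joint's range is limited). The gripper opens to 85 mm and grips with 20 to 120 N. Pads are 22 mm wide; open, the fingers measure 114 mm over their backs; the gripper's body (76 mm by 85 mm) begins 54 mm behind the grasp point. The pads swing forward as they close: fully open they stand 13 mm farther back than shut.
Start: joints at [-1.186, 0.13, 1.488, -0, 1.523, -0.085], TCP at [0.272, -0.535, 0.25] pointing down, gripper open.
Joint ranges: [-2.96, 2.96], [-0.89, 2.26], [0.02, 2.5], [-1.34, 4.48], [0, 2.73], [-2.66, 2.66]. Speed limits (rad/s): [2.39, 2.39, 2.79, 3.14, 3.14, 3.14].

## Interface

Orientations are given as a 3x3 rotation matrix whose columns are the frame's x, y, z axes.
In Python, from station import r, camera gives the robot as it stands. The module is installed in compiled form; this text tells all that it offers.
- The arm moves only by the tool carry_out, never from a script. Its argument "rows" is a list of rows, each a list of 3 entries, a list of its own where there are three numbers: the turn, a rotation vector about the tool's x, y, z in rad, then the shift along the tool's x, y, z in mm, then the closure in counts, from 0 (fully open) to 255 (shut). In form: [[[wx, wy, wz], [dx, dy, dz], jaw], ...]. A call has exactly 10 rows; each row is the pose to reach, as a shift and turn from the pose commanded when the call began, along the tool's axes at that moment; what a row does not reach only later rows make up. A row lasts 1/8 s, in which the tool goes at most 62.5 mm and 10.7 degrees, less where a joint would pass 70% of its speed; a pose out of reach is approached as far as the arm can. A call with a gripper value outside its range is refused whole. The fingers move at their own pace and stop on an object; the grip force is fixed at half the most. Time passes only in rows, so rows that repeat a pose let the fingers close, or fill a call up. It gives the time, the measured TCP pose, the force and the opening at its end, in the units of the state.
- r.state(): the state, without advancing time (a new reading comes with each control period).
- camera(name): name is "side" or "top"; returns a dict with "img" (400x640x3 uint8, red, green, blue), "fx", "fy", "cx", "cy" (pixels), "D" ([k1, k2, p1, p2, k3] as OpenCV has them; the pictures are not rectified), "R" (3x3) and "t" (3): a world point X has camera coordinates R X + t. Camera axes: x right, y down, z forward; pixel columns grow to the right and rows downward; lengths in m; the calibration is good to about 2 mm. A picture is of the moment at which its call begins. There is no depth.
- r.finish_job(): hands the job in, once; it reports no verdict.
The state is a dict: "time_s": time; "joint_positions": joint angles; "qd": joint speeds; "tau": joint torques, N m; "position": TCP position; "orientation": TCP orientation; "ft_force": force on the tool from outside, world axes, zero at the start; "torque": the same for the moment, N m; "grip_width": finger opening in m.
Only numpy, scipy, OpenCV 4.12 (cv2) and the standard library are available. Lean on these libraries where they do the work, as an engineer would, in place of code of your own. Each camera call takes 0.05 s, during which the arm holds its last target. There are 200 camera calls.

## Working session

There is one attempt and no reset: what is moved stays moved. The work goes in short steps, Python scripts to look and compute and a tool call to move; the robot and the scene stay as the last step left them, time stands still between calls to the robot, and variables do not carry over. Pictures are saved under pics/ and viewed, about 8 in all and at most 12, crops included, and the job is handed in when it is done.

Besides the shell and the picture viewer there is one more tool, called after "Emit:" by a JSON object that holds its "op" and its "data", one argument or row to a line. carry_out: Moves the arm, as the interface text tells. Its arguments: {"type":"object","properties":{"rows":{"type":"array","items":{"type":"array"}}},"required":["rows"]}

```bash
mkdir -p pics; python3 - <<'E'
from station import r,camera
import cv2,json,numpy as np
for n in("top","side"):
    c=camera(n); cv2.imwrite(f"pics/{n}0.png",c["img"][:,:,::-1])
    print(n,{k:np.round(v,4).tolist() for k,v in c.items() if k!="img"})
s=r.state();print({k:np.round(v,3).tolist() for k,v in s.items()})
E
```

```text
top {'fx': 505.3661, 'fy': 505.3661, 'cx': 325.939, 'cy': 199.2145, 'D': [0.0516, 0.0, 0.0, 0.0, 0.0], 'R': [[-0.0474, -0.9989, -0.0004], [-0.9742, 0.0463, -0.2209], [0.2206, -0.0101, -0.9753]], 't': [0.0995, 0.6288, 1.5398]}
side {'fx': 387.9384, 'fy': 387.9384, 'cx': 320.1632, 'cy': 202.4486, 'D': [-0.0323, 0.0, 0.0, 0.0, 0.0], 'R': [[-0.9789, -0.2041, 0.0136], [-0.1706, 0.7778, -0.605], [0.1129, -0.5945, -0.7961]], 't': [0.6076, 0.1044, 1.1405]}
{'time_s': 0.1, 'joint_positions': [-1.186, 0.131, 1.489, -0.0, 1.523, -0.085], 'qd': [-0.0, -0.001, -0.003, -0.0, 0.001, -0.001], 'tau': [0.002, -57.095, -50.194, -0.0, 0.008, 0.0], 'position': [0.271, -0.535, 0.249], 'orientation': [[0.453, -0.892, -0.001], [-0.892, -0.453, 0.002], [-0.002, -0.0, -1.0]], 'ft_force': [0.187, 0.504, -0.275], 'torque': [0.04, 0.027, -0.035], 'grip_width': 0.085}
```

View pics/top0.png

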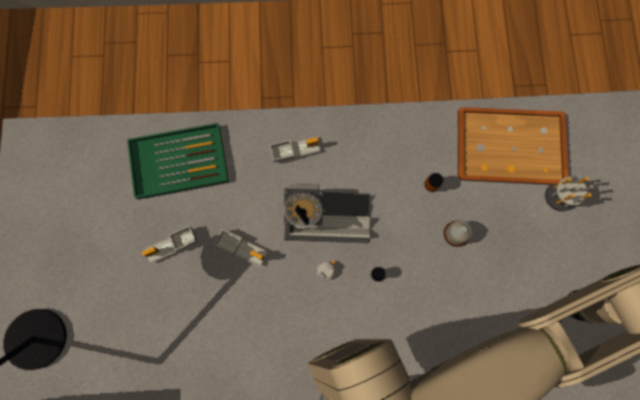

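View pics/side0.png

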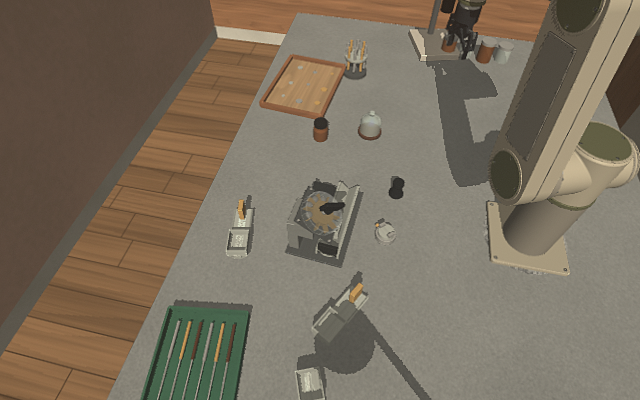

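The top view shows the dispenser at about (330,215), with boats at (297,148), (170,245) and (240,247). The last of these looks nearest the base and lies in the lamp's shadow. The open end of the channel points right in the picture (-y). I'll enlarge the views next.

```bash
cat > h.py <<'E'
import numpy as np,cv2
from station import r,camera
def load(n):
    c=camera(n); c["K"]=np.array([[c["fx"],0,c["cx"]],[0,c["fy"],c["cy"]],[0,0,1.]]);c["D"]=np.array(c["D"],float);c["R"]=np.array(c["R"]);c["t"]=np.array(c["t"]);return c
def onz(c,uv,z):
    p=cv2.undistortPoints(np.array([[uv]],float),c["K"],c["D"])[0,0]
    d=c["R"].T@np.array([p[0],p[1],1]);o=-c["R"].T@c["t"];return o+d*(z-o[2])/d[2]
def proj(c,X):
    return cv2.projectPoints(np.atleast_2d(np.array(X,float)),cv2.Rodrigues(c["R"])[0],c["t"],c["K"],c["D"])[0][:,0]
def crop(c,x0,y0,w,h,s,name,grid=20):
    im=cv2.resize(c["img"][y0:y0+h,x0:x0+w,::-1],None,fx=s,fy=s,interpolation=cv2.INTER_CUBIC)
    for x in range(x0-x0%grid+grid,x0+w,grid): cv2.putText(im,str(x),(int((x-x0+.5)*s)-8,9),0,.35,(0,255,255),1);cv2.line(im,(int((x-x0+.5)*s),10),(int((x-x0+.5)*s),16),(0,255,255),1)
    for y in range(y0-y0%grid+grid,y0+h,grid): cv2.putText(im,str(y),(0,int((y-y0+.5)*s)+4),0,.35,(0,255,255),1);cv2.line(im,(24,int((y-y0+.5)*s)),(30,int((y-y0+.5)*s)),(0,255,255),1)
    cv2.imwrite("pics/"+name,im)
E
python3 - <<'E'
from h import *
c=load("top");s=load("side")
crop(c,200,175,180,112,4.4,"t1.png");crop(s,280,170,125,185,3.2,"s1.png")
for b in[(297,148),(170,245),(240,247)]:
    X=onz(c,b,.03);print(X,np.hypot(*X[:2]))
E
```

```text
[0.82188778 0.15743934 0.03      ] 0.8368313275051112
[0.51614928 0.57251365 0.03      ] 0.7708319869403856
[0.49870624 0.35069344 0.03      ] 0.6096669613197205
```

View pics/t1.png

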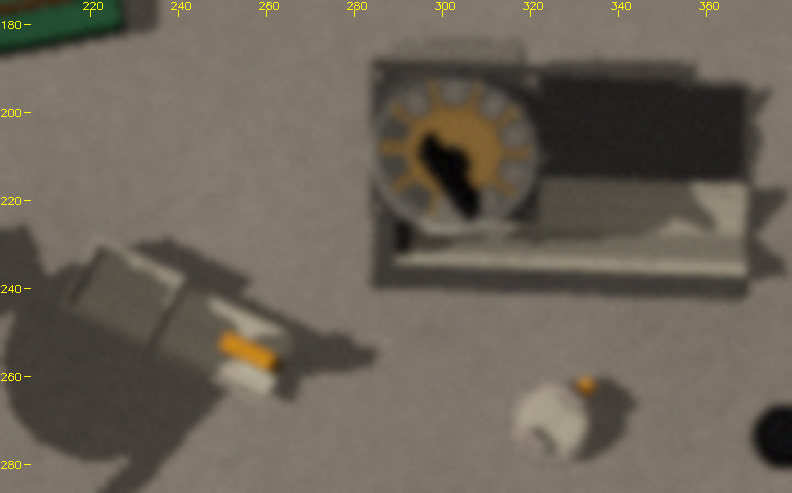

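View pics/s1.png

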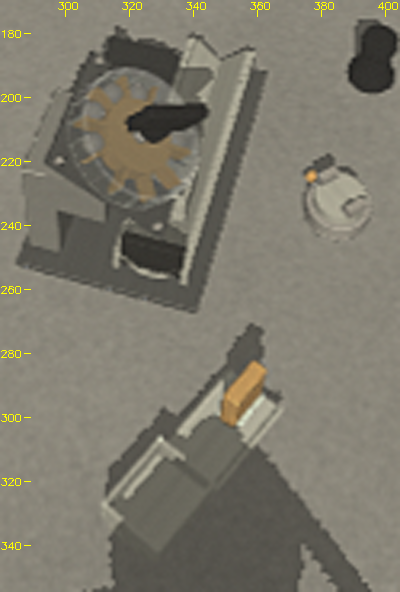

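```bash
cat > fit.py <<'E'
from h import *
from scipy.optimize import least_squares
def fit(obs,x0,name):
    cams={n:load(n) for n in obs}
    def W(p,L):
        L=np.array(L)/1000;c,s=np.cos(p[2]),np.sin(p[2]);return np.c_[p[0]+c*L[:,0]-s*L[:,1],p[1]+s*L[:,0]+c*L[:,1],L[:,2]]
    def f(p): return np.concatenate([(proj(cams[n],W(p,[o[1] for o in obs[n]]))-[o[0] for o in obs[n]]).ravel() for n in obs])
    r_=least_squares(f,x0,loss="soft_l1",f_scale=1.);print(name,np.round(r_.x,4))
    print(np.round(f(r_.x).reshape(-1,2),1).tolist());return r_.x
E
python3 - <<'E'
from fit import *
T=lambda a,b:(200+a/4.4-.5,175+b/4.4-.5)
S=lambda a,b:(280+a/3.2-.5,170+b/3.2-.5)
d=fit({"top":[(T(372,287),(-48,65,9)),(T(747,298),(-48,-210,9))],"side":[(S(197,313),(-48,65,9)),(S(17,263),(118,65,9)),(S(266,70),(-48,-210,9))]},[.58,.1,0],"disp")
b=fit({"top":[(T(105,240),(28,140,42)),(T(182,282),(28,70,42)),(T(72,302),(-28,140,42)),(T(152,345),(-28,70,42)),(T(249,346),(0,0,66))],
"side":[(S(103,500),(28,140,42)),(S(160,553),(-28,140,42)),(S(162,437),(28,70,42)),(S(212,485),(-28,70,42)),(S(284,405),(-28,-20,18))]},[.47,.3,1.2],"boat")
s=load("side");c=load("top")
for nm,uv in(("dome",(370,137)),("loupe",(397,197)),("holder",(385,238)),("jar",(321,138))): print(nm,onz(s,uv,0.0))
E
```

```text
disp [ 0.56    0.1435 -0.0721]
[[-0.1, 0.5], [-0.7, 0.0], [0.4, -1.0], [-0.6, -0.2], [-0.1, 0.2]]
boat [ 0.4682  0.2941 -0.4928]
[[-1.0, -0.5], [1.0, -0.7], [-1.9, 1.1], [-0.5, 0.8], [0.3, 1.2], [-0.5, 0.6], [-0.3, -0.8], [-0.6, -0.8], [1.6, -1.7], [-0.3, 0.9]]
dome [ 0.50572864 -0.32546133  0.        ]
loupe [ 0.38707531 -0.07148519  0.        ]
holder [0.40833571 0.08908533 0.        ]
jar [ 6.76401429e-01 -2.81812134e-01  1.11022302e-16]
```

```bash
cat > go.py <<'E'
from h import *
from scipy.spatial.transform import Rotation as Ro
def go(p,yaw=None,R=None):
    s=r.state();R0=np.array(s["orientation"])
    if R is None:
        c,q=np.cos(yaw),np.sin(yaw);R=np.array([[c,q,0],[q,-c,0],[0,0,-1]])
    w=Ro.from_matrix(R0.T@R).as_rotvec();d=R0.T@(np.array(p)-s["position"])*1000
    print("turn",np.round(w,4),"shift",np.round(d,1))
    print("at",np.round(s["position"],4),"t",s["time_s"],"F",np.round(s["ft_force"],1),"w",round(s["grip_width"],4))
E
python3 - <<'E'
from go import *
go([.464,.287,.25],-.493); go([.46,-.1,.25],-.493)
E
```

```text
turn [-0.00e+00  1.00e-04 -6.08e-01] shift [-6.458e+02 -5.436e+02  3.000e-01]
at [ 0.2716 -0.535   0.2503] t 0.5 F [0.2 0.4 0.3] w 0.0855
turn [-0.00e+00  1.00e-04 -6.08e-01] shift [-3.026e+02 -3.649e+02  3.000e-01]
at [ 0.2716 -0.535   0.2503] t 0.5 F [0.2 0.4 0.3] w 0.0855
```

Emit:
{"op": "carry_out", "data": {
  "rows": [
    [[0,0,-0.2],[-303,-365,0],0],
    [[0,0,-0.4],[-303,-365,0],0],
    [[0,0,-0.608],[-303,-365,0],0],
    [[0,0,-0.608],[-303,-365,0],0],
    [[0,0,-0.608],[-303,-365,0],0],
    [[0,0,-0.608],[-303,-365,0],0],
    [[0,0,-0.608],[-303,-365,0],0],
    [[0,0,-0.608],[-303,-365,0],0],
    [[0,0,-0.608],[-646,-544,0],0],
    [[0,0,-0.608],[-646,-544,0],0]
  ]
}}

```text
time_s: 1.75
position: [0.4613, 0.0271, 0.2505]
orientation: [[0.881, -0.474, 0.001], [-0.474, -0.881, -0.0], [0.001, -0.0, -1.0]]
ft_force: [0.5, 0.5, 0.1]
grip_width: 0.0854
```

```bash
python3 - <<'E'
from go import *
go([.464,.287,.15],-.493)
E
```

```text
turn [-0.0003 -0.0006 -0.0007] shift [-120.8 -230.1  100.5]
at [0.4613 0.0271 0.2505] t 1.75 F [0.5 0.5 0.1] w 0.0854
```

Emit:
{"op": "carry_out", "data": {
  "rows": [
    [[0,0,0],[-121,-230,0],0],
    [[0,0,0],[-121,-230,0],0],
    [[0,0,0],[-121,-230,0],0],
    [[0,0,0],[-121,-230,0],0],
    [[0,0,0],[-121,-230,0],0],
    [[0,0,0],[-121,-230,50],0],
    [[0,0,0],[-121,-230,100],0],
    [[0,0,0],[-121,-230,100],0],
    [[0,0,0],[-121,-230,100],0],
    [[0,0,0],[-121,-230,100],0]
  ]
}}

```text
time_s: 3.0
position: [0.4654, 0.2858, 0.1535]
orientation: [[0.881, -0.474, 0.004], [-0.474, -0.881, 0.002], [0.003, -0.004, -1.0]]
ft_force: [0.3, -0.2, 0.1]
grip_width: 0.0853
```

```bash
python3 - <<'E'
from go import *
go([.464,.287,.048],-.493)
s=load("side");crop(s,275,170,135,185,3.2,"s2.png")
t=load("top");crop(t,200,200,100,80,6,"t2.png")
a=cv2.imread("pics/s2.png");b=cv2.imread("pics/t2.png")
b=cv2.resize(b,(370,296));o=np.zeros((592,802,3),np.uint8);o[:,:432]=a;o[:296,432:]=b
cv2.imwrite("pics/c2.png",o[:,:800])
E
```

```text
turn [-0.0039 -0.0028 -0.0004] shift [-2.100e+00  1.000e-01  1.055e+02]
at [0.4654 0.2858 0.1535] t 3.0 F [ 0.3 -0.2  0.1] w 0.0853
```

View pics/c2.png

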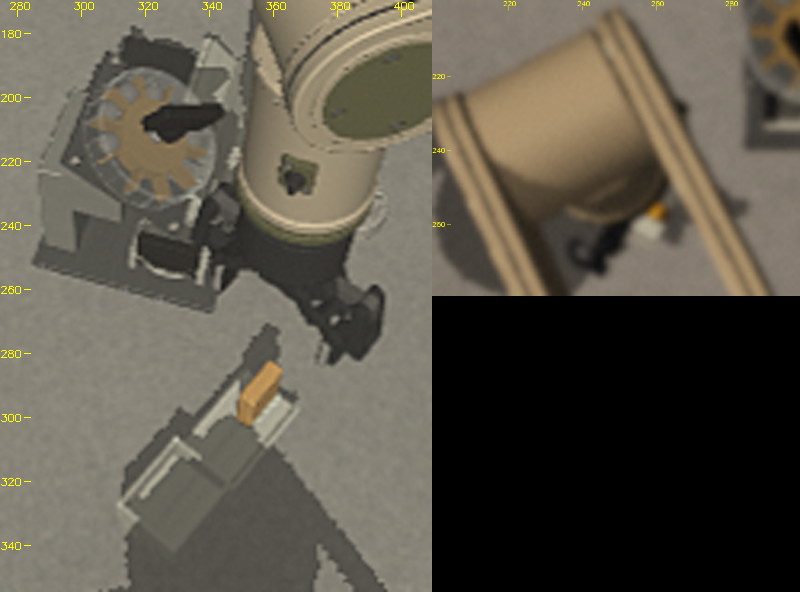

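The fin is at (352-362, 283-301) and the open fingers straddle its line from above, so I'm descending.

Emit:
{"op": "carry_out", "data": {
  "rows": [
    [[0,0,0],[-2,0,40],0],
    [[0,0,0],[-2,0,75],0],
    [[0,0,0],[-2,0,95],0],
    [[0,0,0],[-2,0,103],0],
    [[0,0,0],[-2,0,103],0],
    [[0,0,0],[-2,0,103],255],
    [[0,0,0],[-2,0,103],255],
    [[0,0,0],[-2,0,103],255],
    [[0,0,0],[-2,0,103],255],
    [[0,0,0],[-2,0,103],255]
  ]
}}

```text
time_s: 4.35
position: [0.4619, 0.2863, 0.0476]
orientation: [[0.881, -0.473, 0.0], [-0.473, -0.881, 0.0], [0.0, -0.0, -1.0]]
ft_force: [-0.5, -0.3, 3.2]
grip_width: 0.0138
```

```bash
python3 - <<'E'
from go import *
go([.464,.287,.32],-.493)
print(r.state()["orientation"])
E
```

```text
turn [-0.0003 -0.0001  0.    ] shift [   1.5   -1.6 -272.4]
at [0.4619 0.2863 0.0476] t 4.35 F [-0.5 -0.3  3.2] w 0.0138
[[ 8.80924145e-01 -4.73257451e-01  1.87731402e-04]
 [-4.73257482e-01 -8.80924129e-01  1.88224892e-04]
 [ 7.62982893e-05 -2.54657142e-04 -9.99999965e-01]]
```

Emit:
{"op": "carry_out", "data": {
  "rows": [
    [[0,0,0],[0,0,-10],255],
    [[0,0,0],[0,0,-40],255],
    [[0,0,0],[0,0,-80],255],
    [[0,0,0],[0,0,-130],255],
    [[0,0,0],[0,0,-180],255],
    [[0,0,0],[0,0,-230],255],
    [[0,0,0],[0,0,-260],255],
    [[0,0,0],[0,0,-270],255],
    [[0,0,0],[0,0,-270],255],
    [[0,0,0],[0,0,-270],255]
  ]
}}

```text
time_s: 5.6
position: [0.4611, 0.2858, 0.315]
orientation: [[0.881, -0.473, -0.003], [-0.473, -0.881, -0.002], [-0.002, 0.003, -1.0]]
ft_force: [0.3, -0.6, -2.8]
grip_width: 0.0132
```

```bash
python3 - <<'E'
from go import *
# tool 8mm behind fin centre; fin at disp (0,-225)
D=np.array([.56,.1435]);a=-.0721;Y=np.array([-np.sin(a),np.cos(a)])
p=D+Y*(-.233);print(p)
go([*p,.32],a); go([.45,.1,.32],a)
E
```

```text
[ 0.54321525 -0.08889465]
turn [ 0.0025  0.0027 -0.4209] shift [249.7 291.2  -4.7]
at [0.4611 0.2858 0.315 ] t 5.6 F [ 0.3 -0.6 -2.8] w 0.0132
turn [ 0.0025  0.0027 -0.4209] shift [ 78.2 169.   -4.7]
at [0.4611 0.2858 0.315 ] t 5.6 F [ 0.3 -0.6 -2.8] w 0.0132
```

Emit:
{"op": "carry_out", "data": {
  "rows": [
    [[0,0,-0.05],[20,23,-2],255],
    [[0,0,-0.12],[55,64,-4],255],
    [[0,0,-0.2],[90,105,-4],255],
    [[0,0,-0.27],[130,151,-4],255],
    [[0,0,-0.33],[170,198,-4],255],
    [[0,0,-0.38],[205,239,-4],255],
    [[0,0,-0.41],[232,270,-4],255],
    [[0,0,-0.421],[245,286,-4],255],
    [[0,0,-0.421],[250,291,-4],255],
    [[0,0,-0.421],[250,291,-4],255]
  ]
}}

```text
time_s: 6.85
position: [0.544, -0.0881, 0.3202]
orientation: [[0.997, -0.073, -0.002], [-0.072, -0.997, 0.001], [-0.002, -0.001, -1.0]]
ft_force: [0.3, -0.5, -2.8]
grip_width: 0.0135
```

```bash
python3 - <<'E'
from go import *
go([.54321,-.0889,.100],-.0721)
E
```

```text
turn [-0.0006  0.0018 -0.0005] shift [ -0.4   1.  220.2]
at [ 0.544  -0.0881  0.3202] t 6.85 F [ 0.3 -0.5 -2.8] w 0.0135
```

Emit:
{"op": "carry_out", "data": {
  "rows": [
    [[0,0,0],[0,1,20],255],
    [[0,0,0],[0,1,60],255],
    [[0,0,0],[0,1,105],255],
    [[0,0,0],[0,1,150],255],
    [[0,0,0],[0,1,190],255],
    [[0,0,0],[0,1,213],255],
    [[0,0,0],[0,1,220],255],
    [[0,0,0],[0,1,220],255],
    [[0,0,0],[0,1,220],255],
    [[0,0,0],[0,1,220],255]
  ]
}}

```text
time_s: 8.1
position: [0.5452, -0.0896, 0.1027]
orientation: [[0.997, -0.072, 0.002], [-0.072, -0.997, -0.001], [0.002, 0.0, -1.0]]
ft_force: [-0.1, 0.0, -2.7]
grip_width: 0.0134
```

```bash
python3 - <<'E'
from go import *
go([.54321,-.0889,.0666],-.0721)
s=load("side");crop(s,270,150,130,130,4.5,"s3.png")
E
```

```text
turn [ 0.0004 -0.0023  0.0002] shift [-2.1 -0.6 36.1]
at [ 0.5452 -0.0896  0.1027] t 8.1 F [-0.1  0.  -2.7] w 0.0134
```

View pics/s3.png

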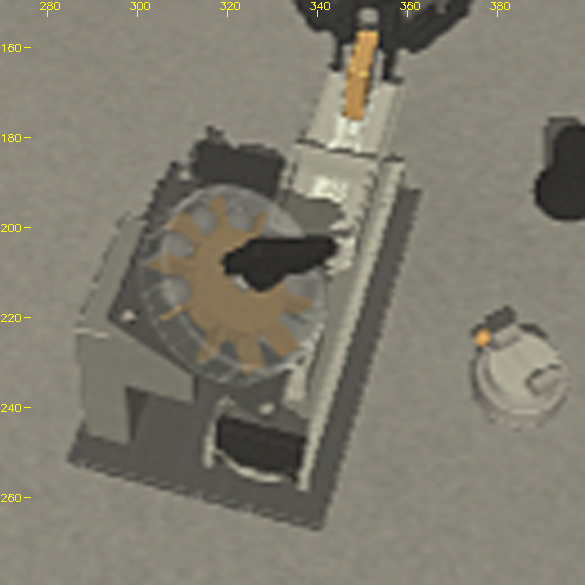

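The boat is held above the channel mouth, aligned with it (fin at 343-352, 157-175). I'll check the lateral prediction against this picture.

```bash
python3 - <<'E'
from fit import *
d=[.56,.1435,-.0721];s=load("side");st=r.state();p=np.array(st["position"])
def D(o,a,L):
    L=np.array(L)/1000;c,q=np.cos(a),np.sin(a);return [o[0]+c*L[0]-q*L[1],o[1]+q*L[0]+c*L[1],o[2]+L[2]]
for L,obs in(((-33,-210,34),(359.5,184.6)),((-33,35,34),0),((-33,65,34),(336.6,258.4)),((-48,-210,9),(363.1,191.7)),((-48,65,9),(341.1,266.8)),((118,65,9),(284.6,252.2))):
    print(L,proj(s,D([d[0],d[1],0],d[2],L))[0].round(1),obs)
f=D(p,d[2],(0,8,-48))
for L in((-28,70,42),(28,70,42),(-7,20,66),(7,20,66),(-7,-20,66),(-28,-20,18)):print(L,proj(s,D(f,d[2],L))[0].round(1))
E
```

```text
(-33, -210, 34) [358.6 185.5] (359.5, 184.6)
(-33, 35, 34) [339.3 251.2] 0
(-33, 65, 34) [336.6 260.5] (336.6, 258.4)
(-48, -210, 9) [362.5 191.6] (363.1, 191.7)
(-48, 65, 9) [341.5 266.3] (341.1, 266.8)
(118, 65, 9) [284.3 251.4] (284.6, 252.2)
(-28, 70, 42) [354.3 185.1]
(28, 70, 42) [335.7 180.9]
(-7, 20, 66) [351.8 165.8]
(7, 20, 66) [347.2 164.8]
(-7, -20, 66) [354.8 156.3]
(-28, -20, 18) [360.1 168.6]
```

Emit:
{"op": "carry_out", "data": {
  "rows": [
    [[0,0,0],[-1,0,5],255],
    [[0,0,0],[-1,0,10],255],
    [[0,0,0],[-1,0,15],255],
    [[0,0,0],[-1,0,20],255],
    [[0,0,0],[-1,0,24],255],
    [[0,0,0],[-1,0,28],255],
    [[0,0,0],[-1,0,30],255],
    [[0,0,0],[-1,0,31],255],
    [[0,0,0],[-1,0,31],255],
    [[0,0,0],[-1,0,31],255]
  ]
}}

```text
time_s: 9.45
position: [0.5434, -0.0894, 0.0705]
orientation: [[0.997, -0.072, 0.0], [-0.072, -0.997, -0.0], [0.0, 0.0, -1.0]]
ft_force: [0.5, -0.8, -1.8]
grip_width: 0.0132
```

```bash
python3 - <<'E'
from go import *
go([.54321,-.0889,.0666],-.0721);print(r.state()["torque"])
E
```

```text
turn [ 0.0001 -0.0004  0.0001] shift [-0.2 -0.5  3.9]
at [ 0.5434 -0.0894  0.0705] t 9.45 F [ 0.5 -0.8 -1.8] w 0.0132
[-0.20074004  0.03741775  0.04650488]
```

Emit:
{"op": "carry_out", "data": {
  "rows": [
    [[0,0,0],[0,0,0.5],255],
    [[0,0,0],[0,0,1],255],
    [[0,0,0],[0,0,1.5],255],
    [[0,0,0],[0,0,2],255],
    [[0,0,0],[0,0,2.5],255],
    [[0,0,0],[0,0,3],255],
    [[0,0,0],[0,0,3],255],
    [[0,0,0],[0,0,3],255],
    [[0,0,0],[0,0,3],255],
    [[0,0,0],[0,0,3],255]
  ]
}}

```text
time_s: 10.7
position: [0.5437, -0.0898, 0.07]
orientation: [[0.997, -0.072, 0.001], [-0.072, -0.997, -0.001], [0.001, 0.001, -1.0]]
ft_force: [-12.7, 0.2, 21.3]
grip_width: 0.0132
```

Emit:
{"op": "carry_out", "data": {
  "rows": [
    [[0,0,0],[-0.5,0,-2],255],
    [[0,0,0],[-1,0,-2],255],
    [[0,0,0],[-2,0,-2],255],
    [[0,0,0],[-3,0,-2],255],
    [[0,0,0],[-3,0,-1],255],
    [[0,0,0],[-3,0,0],255],
    [[0,0,0],[-3,0,0.5],255],
    [[0,0,0],[-3,0,1],255],
    [[0,0,0],[-3,0,1],255],
    [[0,0,0],[-3,0,1],255]
  ]
}}

```text
time_s: 11.95
position: [0.5405, -0.0892, 0.0672]
orientation: [[0.997, -0.072, 0.0], [-0.072, -0.997, -0.0], [0.0, 0.0, -1.0]]
ft_force: [-3.7, 0.9, 6.7]
grip_width: 0.0136
```

Emit:
{"op": "carry_out", "data": {
  "rows": [
    [[0,0,0],[-0.6,0,0],255],
    [[0,0,0],[-0.6,-4,0],255],
    [[0,0,0],[-0.6,-9,0],255],
    [[0,0,0],[-0.6,-14,0],255],
    [[0,0,0],[-0.6,-20,0],255],
    [[0,0,0],[-0.6,-26,0],255],
    [[0,0,0],[-0.6,-32,0],255],
    [[0,0,0],[-0.6,-37,0],255],
    [[0,0,0],[-0.6,-40,0],255],
    [[0,0,0],[-0.6,-40,0],255]
  ]
}}

```text
time_s: 13.2
position: [0.5431, -0.0497, 0.067]
orientation: [[0.997, -0.073, 0.001], [-0.073, -0.997, -0.001], [0.001, 0.001, -1.0]]
ft_force: [-1.8, -1.8, 5.7]
grip_width: 0.0133
```

Emit:
{"op": "carry_out", "data": {
  "rows": [
    [[0,0,0],[0,0,0],190],
    [[0,0,0],[0,0,0],190],
    [[0,0,0],[0,0,0],190],
    [[0,0,0],[0,0,0],190],
    [[0,0,0],[0,0,0],190],
    [[0,0,0],[0,0,0],255],
    [[0,0,0],[0,0,0],255],
    [[0,0,0],[0,0,0],255],
    [[0,0,0],[0,0,0],255],
    [[0,0,0],[0,0,0],255]
  ]
}}

```text
time_s: 14.45
position: [0.5426, -0.0492, 0.0664]
orientation: [[0.997, -0.072, 0.0], [-0.072, -0.997, 0.0], [0.0, -0.0, -1.0]]
ft_force: [-1.5, 0.5, 2.3]
grip_width: 0.0136
```

```bash
python3 - <<'E'
from go import *
D=np.array([.56-.003,.1435]);a=-.0721;Y=np.array([-np.sin(a),np.cos(a)])
go([*(D+Y*-.113),.067],a);print(r.state()["torque"])
s=load("side");crop(s,270,150,130,130,4.5,"s4.png")
E
```

```text
turn [-0.     -0.0001  0.0001] shift [  0.5 -80.3  -0.6]
at [ 0.5426 -0.0492  0.0664] t 14.45 F [-1.5  0.5  2.3] w 0.0136
[ 0.06803662  0.12513428 -0.25838789]
```

View pics/s4.png

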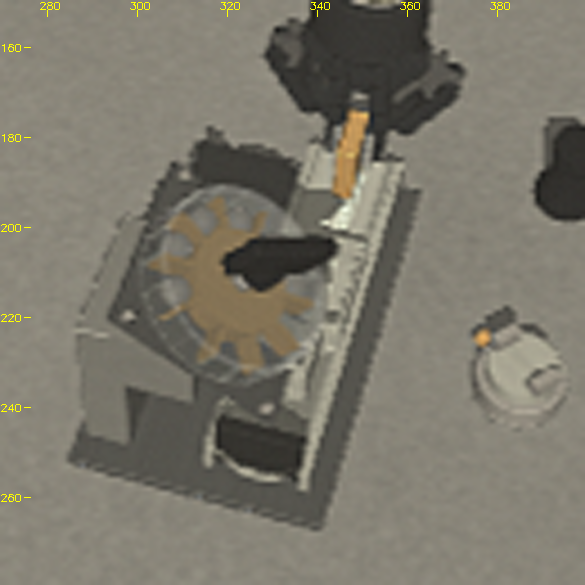

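The boat is seated in the V with its fin at (344-349, 174-193) and its basin heading under the spout.

Emit:
{"op": "carry_out", "data": {
  "rows": [
    [[0,0,0],[0,-3,0],255],
    [[0,0,0],[0,-9,0],255],
    [[0,0,0],[0,-16,0],255],
    [[0,0,0],[0,-24,0],255],
    [[0,0,0],[0,-32,0],255],
    [[0,0,0],[0,-40,0],255],
    [[0,0,0],[0,-48,0],255],
    [[0,0,0],[0,-55,0],255],
    [[0,0,0],[0,-60,0],255],
    [[0,0,0],[0,-62,0],255]
  ]
}}

```text
time_s: 15.75
position: [0.5474, 0.0129, 0.0666]
orientation: [[0.997, -0.072, 0.001], [-0.072, -0.997, -0.0], [0.001, 0.0, -1.0]]
ft_force: [3.7, -3.9, 1.9]
grip_width: 0.0132
```

Forces stay low. About 18 mm remains, so I'm slowing down.

Emit:
{"op": "carry_out", "data": {
  "rows": [
    [[0,0,0],[0,-2,0],255],
    [[0,0,0],[0,-4,0],255],
    [[0,0,0],[0,-6,0],255],
    [[0,0,0],[0,-7.5,0],255],
    [[0,0,0],[0,-9,0],255],
    [[0,0,0],[0,-10,0],255],
    [[0,0,0],[0,-11,0],255],
    [[0,0,0],[0,-12,0],255],
    [[0,0,0],[0,-12.5,0],255],
    [[0,0,0],[0,-12.5,0],255]
  ]
}}

```text
time_s: 17.0
position: [0.5484, 0.025, 0.0666]
orientation: [[0.997, -0.072, 0.001], [-0.072, -0.997, -0.0], [0.001, 0.0, -1.0]]
ft_force: [4.0, -3.5, 2.2]
grip_width: 0.013
```

Emit:
{"op": "carry_out", "data": {
  "rows": [
    [[0,0,0],[0,-0.5,0],255],
    [[0,0,0],[0,-1,0],255],
    [[0,0,0],[0,-1.5,0],255],
    [[0,0,0],[0,-2,0],255],
    [[0,0,0],[0,-2.5,0],255],
    [[0,0,0],[0,-3,0],255],
    [[0,0,0],[0,-3.5,0],255],
    [[0,0,0],[0,-4,0],255],
    [[0,0,0],[0,-4,0],255],
    [[0,0,0],[0,-4,0],255]
  ]
}}

```text
time_s: 18.25
position: [0.5487, 0.0289, 0.0667]
orientation: [[0.997, -0.072, 0.001], [-0.072, -0.997, -0.0], [0.001, 0.0, -1.0]]
ft_force: [3.8, -2.5, 0.6]
grip_width: 0.0135
```

Emit:
{"op": "carry_out", "data": {
  "rows": [
    [[0,0,0],[0,-0.4,0],255],
    [[0,0,0],[0,-0.8,0],255],
    [[0,0,0],[0,-1.2,0],255],
    [[0,0,0],[0,-1.6,0],255],
    [[0,0,0],[0,-2,0],255],
    [[0,0,0],[0,-2.4,0],255],
    [[0,0,0],[0,-2.8,0],255],
    [[0,0,0],[0,-3,0],255],
    [[0,0,0],[0,-3,0],255],
    [[0,0,0],[0,-3,0],255]
  ]
}}

```text
time_s: 19.5
position: [0.5486, 0.0295, 0.0667]
orientation: [[0.997, -0.073, 0.0], [-0.073, -0.997, -0.004], [0.001, 0.004, -1.0]]
ft_force: [1.4, -15.6, 4.5]
grip_width: 0.0135
```

The boat is home: 15 N against the stop, and motion stalled at y=0.0295. Next I relax, release and rise.

Emit:
{"op": "carry_out", "data": {
  "rows": [
    [[0,0,0],[0,1,0],255],
    [[0,0,0],[0,2,0],255],
    [[0,0,0],[0,2,0],200],
    [[0,0,0],[0,2,0],120],
    [[0,0,0],[0,2,0],90],
    [[0,0,0],[0,2,0],90],
    [[0,0,0],[0,2,0],90],
    [[0,0,0],[0,4,-20],90],
    [[0,0,0],[0,10,-50],90],
    [[0,0,0],[0,20,-90],90]
  ]
}}

```text
time_s: 20.75
position: [0.546, 0.0123, 0.1561]
orientation: [[0.997, -0.071, -0.002], [-0.071, -0.997, 0.0], [-0.003, -0.0, -1.0]]
ft_force: [0.7, 0.1, 0.3]
grip_width: 0.0553
```

```bash
python3 - <<'E'
from go import *
go([.5,-.05,.3],-.0721)
s=load("side");crop(s,270,150,130,130,4.5,"s5.png")
E
```

```text
turn [-0.0001  0.0025  0.0007] shift [ -41.8   65.4 -143.8]
at [0.546  0.0123 0.1561] t 20.75 F [0.7 0.1 0.3] w 0.0553
```

View pics/s5.png

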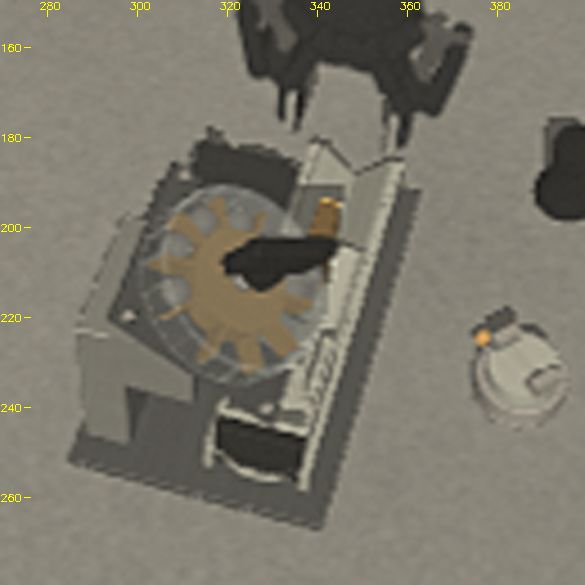

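The boat is in place, its fin seen behind the knob at (340,195-205). I'll measure the knob's bar angle by a silhouette fit.

```bash
cat > knob.py <<'E'
from go import *
DX,DY,A=.557,.1425,-.0721
Rd=Ro.from_euler("z",A).as_matrix();t=np.radians(35)
P=Rd@np.array([[np.cos(t),0,-np.sin(t)],[0,1,0],[np.sin(t),0,np.cos(t)]])  # plate frame
C=np.array([DX,DY,0])+Rd@[.004,0,.181]
def barfit(cam,box,th=55,show=True):
    c=load(cam);x0,y0,w,h=box;S=4
    g=cv2.resize(c["img"][y0:y0+h,x0:x0+w].max(2),None,fx=S,fy=S,interpolation=cv2.INTER_LINEAR)
    m=(g<th).astype(np.uint8);n,l,st,ce=cv2.connectedComponentsWithStats(m);k=1+np.argmax(st[1:,4]);m=l==k
    V=np.array([[i,j,q] for i in(-.03,.03) for j in(-.006,.006) for q in(-.017,.017)])
    best=[]
    for a in np.radians(np.arange(0,180,3)):
        R=P@Ro.from_euler("z",-a).as_matrix();X=C+V@R.T
        uv=(proj(c,X)-[x0,y0]+.5)*S-.5
        for dx in range(-10,11,2):
            for dy in range(-10,11,2):
                q=np.zeros(m.shape,np.uint8);cv2.fillConvexPoly(q,cv2.convexHull((uv+[dx,dy]).round().astype(np.int32)),1)
                best.append(((m&(q>0)).sum()/(m|(q>0)).sum(),np.degrees(a),dx/S,dy/S))
    best.sort(reverse=True)
    if show: print(cam,st[k],np.round(best[:6],2).tolist())
    return best[0]
E
python3 - <<'E'
from knob import *
barfit("side",(312,192,40,30)); barfit("top",(285,195,35,35))
print(C)
E
```

```text
side [  32   44   99   46 2781] [[0.76, 141.0, -2.0, 1.0], [0.76, 141.0, -1.5, 1.0], [0.76, 138.0, -1.5, 0.5], [0.75, 138.0, -2.0, 0.5], [0.75, 141.0, -2.5, 1.0], [0.75, 138.0, -2.0, 1.0]]
top [  43   44   53   72 1853] [[0.69, 147.0, 0.0, -2.0], [0.69, 144.0, 0.5, -1.5], [0.69, 147.0, -0.5, -2.5], [0.69, 150.0, 0.0, -1.5], [0.69, 144.0, 0.0, -2.5], [0.69, 147.0, 0.5, -1.5]]
[0.56098961 0.14221185 0.181     ]
```

```bash
python3 - <<'E'
from knob import *
V=np.array([[i,j,q] for i in(-.03,.03) for j in(-.006,.006) for q in(-.017,.017)])
E=[(i,j) for i in range(8) for j in range(i) if bin(i^j).count("1")==1]
ims=[]
for cam,(x0,y0,w,h) in(("side",(308,188,42,36)),("top",(283,195,42,36))):
    c=load(cam);S=9
    im=cv2.resize(c["img"][y0:y0+h,x0:x0+w,::-1],None,fx=S,fy=S,interpolation=cv2.INTER_CUBIC)
    im=np.clip(im.astype(float)*1.8,0,255).astype(np.uint8)
    for sh,col in((0,(0,0,255)),(.004,(0,255,0))):
        X=C+[sh,0,0]+V@(P@Ro.from_euler("z",-np.radians(144)).as_matrix()).T
        uv=(proj(c,X)-[x0,y0]+.5)*S
        for i,j in E: cv2.line(im,tuple(map(int,uv[i])),tuple(map(int,uv[j])),col,1)
    ims.append(im)
cv2.imwrite("pics/k1.png",np.hstack(ims))
E
```

```text
(no output)
```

View pics/k1.png

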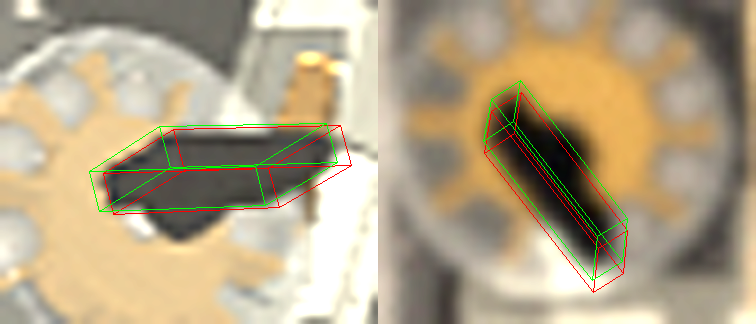

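```bash
cat >> knob.py <<'E'
C=C+[.0025,0,0]
def tool(a_deg):  # tool x at clockwise angle a from plate x
    a=np.radians(a_deg);x=P@[np.cos(a),-np.sin(a),0];z=-P[:,2];return np.c_[x,np.cross(z,x),z]
E
python3 - <<'E'
from knob import *
print(C,P[:,2])
for a in(-126,-80,54):go(C+.12*P[:,2],R=tool(a))
E
```

```text
[0.56348961 0.14221185 0.181     ] [-0.57208624  0.04131904  0.81915204]
turn [-0.6679  0.3402 -2.1174] shift [ -61.6 -130.9 -123.4]
at [0.5468 0.0122 0.1559] t 21.0 F [ 0.1  0.3 -0.2] w 0.0547
turn [-0.4257  0.5072 -1.3497] shift [ -61.6 -130.9 -123.4]
at [0.5468 0.0122 0.1559] t 21.0 F [ 0.1  0.3 -0.2] w 0.0547
turn [0.2876 0.5646 0.912 ] shift [ -61.6 -130.9 -123.4]
at [0.5468 0.0122 0.1559] t 21.0 F [ 0.1  0.3 -0.2] w 0.0547
```

Emit:
{"op": "carry_out", "data": {
  "rows": [
    [[0,0,0],[0,10,-50],90],
    [[-0.05,0.026,-0.16],[-10,10,-100],90],
    [[-0.1,0.052,-0.33],[-30,0,-140],90],
    [[-0.155,0.079,-0.49],[-50,-20,-150],90],
    [[-0.205,0.105,-0.655],[-62,-50,-150],90],
    [[-0.26,0.13,-0.82],[-62,-80,-150],90],
    [[-0.31,0.158,-0.985],[-62,-110,-150],90],
    [[-0.36,0.185,-1.15],[-62,-131,-150],90],
    [[-0.415,0.21,-1.31],[-62,-131,-140],90],
    [[-0.465,0.237,-1.475],[-62,-131,-130],90]
  ]
}}

```text
time_s: 22.25
position: [0.4938, 0.148, 0.2838]
orientation: [[0.157, 0.895, 0.417], [0.979, -0.086, -0.186], [-0.13, 0.437, -0.89]]
ft_force: [-0.1, 0.1, 0.1]
grip_width: 0.055
```

```bash
python3 - <<'E'
from knob import *
go(C+.12*P[:,2],R=tool(-126)); print(np.round(r.state()["joint_positions"],2))
E
```

```text
turn [-0.2036  0.1018 -0.6343] shift [-0.1 -1.   4.6]
at [0.4938 0.148  0.2838] t 22.25 F [-0.1  0.1  0.1] w 0.055
[ 0.42 -0.41  1.99 -0.37  1.26 -0.96]
```

Emit:
{"op": "carry_out", "data": {
  "rows": [
    [[-0.05,0.025,-0.155],[0,-1,1],90],
    [[-0.1,0.05,-0.31],[0,-1,3],90],
    [[-0.15,0.075,-0.465],[0,-1,4],90],
    [[-0.2036,0.1018,-0.6343],[0,-1,4],90],
    [[-0.2036,0.1018,-0.6343],[0,-1,4],90],
    [[-0.2036,0.1018,-0.6343],[0,-1,4],90],
    [[-0.2036,0.1018,-0.6343],[0,-1,4],90],
    [[-0.2036,0.1018,-0.6343],[0,-1,4],90],
    [[-0.2036,0.1018,-0.6343],[0,-1,4],90],
    [[-0.2036,0.1018,-0.6343],[0,-1,4],90]
  ]
}}

```text
time_s: 23.5
position: [0.4954, 0.1467, 0.2823]
orientation: [[-0.415, 0.706, 0.574], [0.846, 0.532, -0.043], [-0.335, 0.467, -0.818]]
ft_force: [0.5, -0.3, -0.5]
grip_width: 0.0554
```

```bash
python3 - <<'E'
from knob import *
go(C+.010*P[:,2],R=tool(-126)); print(np.round(r.state()["joint_positions"],2))
E
```

```text
turn [ 0.0007  0.0023 -0.0079] shift [  1.9  -1.6 112.1]
at [0.4954 0.1467 0.2823] t 23.5 F [ 0.5 -0.3 -0.5] w 0.0554
[ 0.35 -0.64  2.19 -0.28  1.04 -1.7 ]
```

Emit:
{"op": "carry_out", "data": {
  "rows": [
    [[0,0,0],[1,-1,30],90],
    [[0,0,0],[1,-1,60],90],
    [[0,0,0],[1,-1,80],90],
    [[0,0,0],[1,-1,90],90],
    [[0,0,0],[1,-1,97],90],
    [[0,0,0],[1,-1,103],90],
    [[0,0,0],[1,-1,108],90],
    [[0,0,0],[1,-1,110],90],
    [[0,0,0],[1,-1,110],90],
    [[0,0,0],[1,-1,110],90]
  ]
}}

```text
time_s: 24.75
position: [0.5574, 0.1423, 0.1918]
orientation: [[-0.415, 0.706, 0.574], [0.846, 0.532, -0.043], [-0.336, 0.468, -0.818]]
ft_force: [0.1, 0.9, -0.1]
grip_width: 0.0556
```

```bash
python3 - <<'E'
from knob import *
go(C+.011*P[:,2],R=tool(-126))
c=load("side");crop(c,290,175,75,60,8,"k2.png")
E
```

```text
turn [ 0.0012  0.0025 -0.0078] shift [ 1.  -0.8  1.4]
at [0.5574 0.1423 0.1918] t 24.75 F [ 0.1  0.9 -0.1] w 0.0556
```

View pics/k2.png

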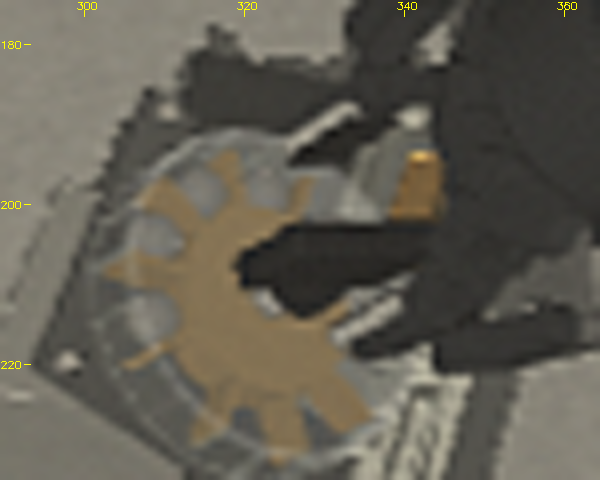

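The fingers straddle the knob bar, with pads at (330,190) and (337,215) and the bar at about (332,206), so I'm closing.

Emit:
{"op": "carry_out", "data": {
  "rows": [
    [[0,0,0],[0,0,0],130],
    [[0,0,0],[0,0,0],170],
    [[0,0,0],[0,0,0],200],
    [[0,0,0],[0,0,0],255],
    [[0,0,0],[0,0,0],255],
    [[0,0,0],[0,0,0],255],
    [[0,0,0],[0,0,0],255],
    [[0,0,0],[0,0,0],255],
    [[0,0,0],[0,0,0],255],
    [[0,0,0],[0,0,0],255]
  ]
}}

```text
time_s: 26.05
position: [0.5556, 0.1454, 0.1905]
orientation: [[-0.418, 0.706, 0.571], [0.846, 0.532, -0.038], [-0.331, 0.468, -0.82]]
ft_force: [-17.6, 18.4, 5.4]
grip_width: 0.0108
```

```bash
python3 - <<'E'
from knob import *
s=r.state();F=np.array(s["ft_force"]);R=np.array(s["orientation"]);print("F tool",R.T@F,"M tool",R.T@np.array(s["torque"]),s["grip_width"])
go(C+.011*P[:,2],R=tool(-126))
E
```

```text
F tool [ 21.12124023  -0.09823581 -15.1751344 ] M tool [0.3692462  3.27547033 0.0208197 ] 0.010830709374513832
turn [ 0.0011 -0.0035 -0.0079] shift [-2.8 -0.6  1.4]
at [0.5556 0.1454 0.1905] t 26.05 F [-17.6  18.4   5.4] w 0.0108
```

Emit:
{"op": "carry_out", "data": {
  "rows": [
    [[0,0,0],[1,0,-0.5],255],
    [[0,0,0],[2,0,-1],255],
    [[0,0,0],[3,0,-1],255],
    [[0,0,0],[3.8,0,-1],255],
    [[0,0,0],[3.8,0,-1],255],
    [[0,0,0.05],[3.8,0,-1],255],
    [[0,0,0.1],[3.8,0,-1],255],
    [[0,0,0.15],[3.8,0,-1],255],
    [[0,0,0.2],[3.8,0,-1],255],
    [[0,0,0.2],[3.8,0,-1],255]
  ]
}}

```text
time_s: 27.3
position: [0.5553, 0.1458, 0.1905]
orientation: [[-0.267, 0.774, 0.574], [0.935, 0.353, -0.042], [-0.235, 0.525, -0.818]]
ft_force: [9.4, 3.9, -8.6]
grip_width: 0.011
```

```bash
cat > st.py <<'E'
from knob import *
s=r.state();F=np.array(s["ft_force"]);R=np.array(s["orientation"]);print("F tool",(R.T@F).round(1),"M tool",(R.T@np.array(s["torque"])).round(2),round(s["grip_width"],4),"t",s["time_s"])
x=P.T@R[:,0];print("a deg",np.degrees(np.arctan2(-x[1],x[0])).round(2),"tcp-C in plate mm",(P.T@(s["position"]-C)*1000).round(1),"tilt",np.degrees(np.arccos(-R[:,2]@P[:,2])).round(2),"j",np.round(s["joint_positions"],2))
for a in (-18,18): go(C,R=tool(a))
E
python3 st.py
```

```text
F tool [ 3.1  4.2 12.3] M tool [-0.48  0.27 -0.03] 0.011 t 27.3
a deg -114.07 tcp-C in plate mm [-1.4  2.9 12.6] tilt 0.14 j [ 0.29 -0.38  2.18 -0.3   0.78 -1.48]
turn [ 2.7000e-03 -3.0000e-04  1.6767e+00] shift [-3.3  0.1 12.6]
at [0.5553 0.1458 0.1905] t 27.3 F [ 9.4  3.9 -8.6] w 0.011
turn [ 2.8000e-03 -1.2000e-03  2.3051e+00] shift [-3.3  0.1 12.6]
at [0.5553 0.1458 0.1905] t 27.3 F [ 9.4  3.9 -8.6] w 0.011
```

Emit:
{"op": "carry_out", "data": {
  "rows": [
    [[0,0,0.08],[0.5,0.5,0.4],255],
    [[0,0,0.18],[0.5,0.5,0.4],255],
    [[0,0,0.28],[0.5,0.5,0.4],255],
    [[0,0,0.38],[0.5,0.5,0.4],255],
    [[0,0,0.43],[0.5,0.5,0.4],255],
    [[0,0,0.5],[0.5,0.5,0.4],255],
    [[0,0,0.6],[0.5,0.5,0.4],255],
    [[0,0,0.7],[0.5,0.5,0.4],255],
    [[0,0,0.8],[0.5,0.5,0.4],255],
    [[0,0,0.8],[0.5,0.5,0.4],255]
  ]
}}

```text
time_s: 28.55
position: [0.5554, 0.1461, 0.1904]
orientation: [[0.37, 0.731, 0.573], [0.905, -0.424, -0.043], [0.211, 0.534, -0.818]]
ft_force: [-0.1, 1.1, -2.1]
grip_width: 0.0107
```

```bash
python3 st.py
```

```text
F tool [ 0.5 -1.7  1.6] M tool [ 0.25 -0.22  0.23] 0.0107 t 28.55
a deg -68.29 tcp-C in plate mm [-1.4  3.3 12.5] tilt 0.12 j [ 0.29 -0.38  2.18 -0.3   0.78 -0.67]
turn [2.100e-03 1.000e-04 8.777e-01] shift [-2.5  2.5 12.5]
at [0.5554 0.1461 0.1904] t 28.55 F [-0.1  1.1 -2.1] w 0.0107
turn [ 2.200e-03 -6.000e-04  1.506e+00] shift [-2.5  2.5 12.5]
at [0.5554 0.1461 0.1904] t 28.55 F [-0.1  1.1 -2.1] w 0.0107
```

Forces are tiny and the turn so far is 57° of 144°. Continuing.

Emit:
{"op": "carry_out", "data": {
  "rows": [
    [[0,0,0.05],[0,0,0],255],
    [[0,0,0.14],[0,0,0],255],
    [[0,0,0.23],[0,0,0],255],
    [[0,0,0.28],[0,0,0],255],
    [[0,0,0.28],[0,0,0],255],
    [[0,0,0.38],[0,0,0],255],
    [[0,0,0.48],[0,0,0],255],
    [[0,0,0.58],[0,0,0],255],
    [[0,0,0.68],[0,0,0],255],
    [[0,0,0.75],[0,0,0],255]
  ]
}}

```text
time_s: 29.8
position: [0.5556, 0.1462, 0.1906]
orientation: [[0.769, 0.283, 0.573], [0.373, -0.927, -0.043], [0.519, 0.247, -0.818]]
ft_force: [2.1, 2.2, -3.0]
grip_width: 0.0106
```

```bash
python3 st.py
```

```text
F tool [ 0.8 -2.2  3.6] M tool [ 0.04 -0.28  0.08] 0.0106 t 29.8
a deg -25.3 tcp-C in plate mm [-1.2  3.4 12.6] tilt 0.12 j [ 0.29 -0.38  2.18 -0.3   0.78  0.08]
turn [ 0.0018 -0.0012  0.1274] shift [-0.4  3.6 12.6]
at [0.5556 0.1462 0.1906] t 29.8 F [ 2.1  2.2 -3. ] w 0.0106
turn [ 0.0014 -0.0017  0.7557] shift [-0.4  3.6 12.6]
at [0.5556 0.1462 0.1906] t 29.8 F [ 2.1  2.2 -3. ] w 0.0106
```

Emit:
{"op": "carry_out", "data": {
  "rows": [
    [[0,0,0.07],[0,0,0],255],
    [[0,0,0.14],[0,0,0],255],
    [[0,0,0.14],[0,0,0],255],
    [[0,0,0.24],[0,0,0],255],
    [[0,0,0.34],[0,0,0],255],
    [[0,0,0.44],[0,0,0],255],
    [[0,0,0.54],[0,0,0],255],
    [[0,0,0.64],[0,0,0],255],
    [[0,0,0.72],[0,0,0],255],
    [[0,0,0.75],[0,0,0],255]
  ]
}}

```text
time_s: 31.05
position: [0.5558, 0.1462, 0.1907]
orientation: [[0.756, -0.316, 0.574], [-0.357, -0.933, -0.043], [0.549, -0.173, -0.818]]
ft_force: [5.9, 3.3, -5.2]
grip_width: 0.0108
```

Emit:
{"op": "carry_out", "data": {
  "rows": [
    [[0,0,0],[0,0,0],255],
    [[0,0,0],[0,0,0],255],
    [[0,0,0],[0,0,0],255],
    [[0,0,0],[0,0,0],200],
    [[0,0,0],[0,0,0],90],
    [[0,0,0],[0,0,0],90],
    [[0,0,0],[0,0,0],90],
    [[0,0,0],[0,0,0],90],
    [[0,0,0],[0,0,-10],90],
    [[0,0,0],[0,0,-30],90]
  ]
}}

```text
time_s: 32.3
position: [0.5377, 0.1471, 0.2151]
orientation: [[0.756, -0.318, 0.572], [-0.359, -0.932, -0.043], [0.547, -0.173, -0.819]]
ft_force: [0.9, -0.5, -0.5]
grip_width: 0.0548
```

```bash
python3 st.py
```

```text
F tool [0.6 0.3 0.9] M tool [-0.05 -0.3  -0.02] 0.0548 t 32.3
a deg 17.67 tcp-C in plate mm [-1.8  3.1 42.9] tilt 0.12 j [ 0.31 -0.46  2.19 -0.29  0.85  0.82]
turn [ 2.200e-03 -4.000e-04 -6.226e-01] shift [ 2.6  2.3 42.9]
at [0.5377 0.1471 0.2151] t 32.3 F [ 0.9 -0.5 -0.5] w 0.0548
turn [ 0.0019 -0.001   0.0057] shift [ 2.6  2.3 42.9]
at [0.5377 0.1471 0.2151] t 32.3 F [ 0.9 -0.5 -0.5] w 0.0548
```

Released at 143° of turn. I'm retreating well clear along the shaft, then looking.

Emit:
{"op": "carry_out", "data": {
  "rows": [
    [[0,0,0],[0,0,-50],90],
    [[0,0,0],[0,0,-100],90],
    [[0,0,0],[0,0,-130],90],
    [[0,0,0],[-60,40,-160],90],
    [[0,0,0],[-100,90,-170],90],
    [[0,0,0],[-120,140,-170],90],
    [[0,0,0],[-120,190,-170],90],
    [[0,0,0],[-120,220,-170],90],
    [[0,0,0],[-120,220,-170],90],
    [[0,0,0],[-120,220,-170],90]
  ]
}}

```text
time_s: 33.55
position: [0.4316, 0.0969, 0.2584]
orientation: [[0.771, -0.341, 0.537], [-0.361, -0.93, -0.071], [0.524, -0.139, -0.84]]
ft_force: [0.1, -0.1, 0.0]
grip_width: 0.0553
```

```bash
python3 - <<'E'
from knob import *
go(C,R=tool(18))
barfit("side",(312,188,40,34));barfit("top",(285,195,35,35))
s=load("side");crop(s,280,150,120,120,5,"f1.png");a=cv2.imread("pics/f1.png")
im=s["img"][195:265,305:350,::-1];b=np.clip(cv2.resize(im,(200,311),interpolation=cv2.INTER_CUBIC).astype(float)*1.8,0,255)
o=np.zeros((600,800,3),np.uint8);o[:,:600]=a;o[:311,600:]=b
cv2.imwrite("pics/f1.png",o)
E
```

```text
turn [0.0424 0.0271 0.0049] shift [ 44.8 -76.3 132.7]
at [0.4316 0.0969 0.2584] t 33.55 F [ 0.1 -0.1  0. ] w 0.0553
side [  43   37   76   77 2297] [[0.71, 111.0, -1.0, 0.5], [0.71, 111.0, -0.5, 0.0], [0.71, 111.0, -1.5, 0.5], [0.71, 111.0, -1.0, 0.0], [0.71, 111.0, 0.0, -0.5], [0.71, 108.0, -1.0, 0.0]]
top [  27   56   81   48 2378] [[0.75, 102.0, -1.0, -1.0], [0.75, 105.0, -1.0, -1.0], [0.75, 105.0, -0.5, -1.0], [0.75, 102.0, -0.5, -1.0], [0.75, 105.0, -1.0, -1.5], [0.74, 99.0, -1.0, -1.0]]
```

View pics/f1.png

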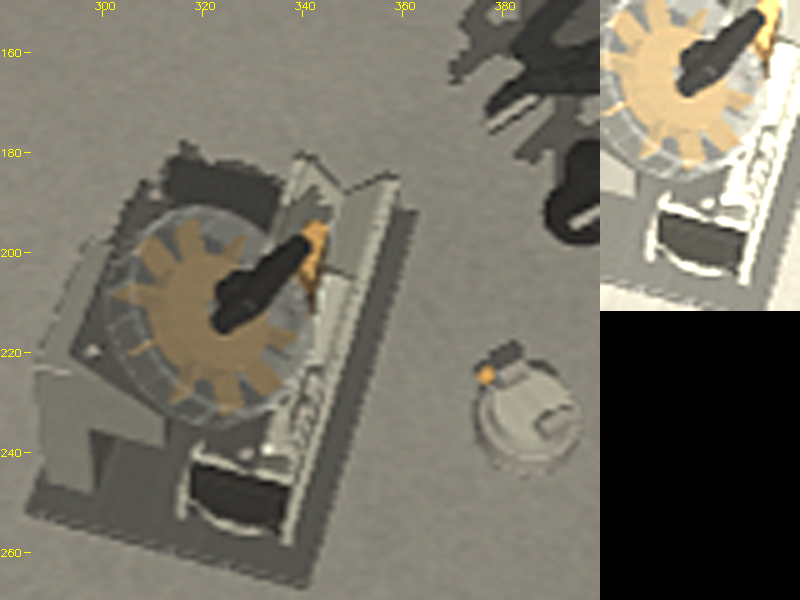

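The bar now sits at about 107°, against the 108° expected for four clicks. The fin is unmoved at (343,194), and the gripper is clear and holding nothing. Handing in.

```bash
python3 - <<'E'
from station import r
r.finish_job(); s=r.state(); print(s["time_s"],s["ft_force"])
E
```

```text
the job is handed in; nothing more can be done
the job is handed in; nothing more can be done
```

I seated the boat in the V-channel, slid it against the stop, turned the knob four clicks clockwise and handed the job in at about 34 s. I could not confirm the ball count: the spout and magazine hide the basin from both cameras. No verdict came back.

- **Boat:** It first touched one side of the V about 3 mm off centre, and I corrected that before sliding. It reached the stop with about 15 N at the wrist (limit 25 N). The fin shows at the same pixels after the turn as before it, to within about 1 px (2–3 mm).
- **Knob:** The tool turned it about 143°, then released it so it could spring into the detent. The bar moved from about 144° to about 107° in the images, where four clicks would put it at 108°. The two cameras differ by about 6–9° (111° and 102–105°), and the tolerance is ±11°. On closing, my knob position proved about 4 mm off (21 N sideways), so I re-centred before turning.
- **Bystanders:** The holder and loupe were unmoved in the close pictures. I did not re-check the jar and dome at the end, but the gripper never worked near them.

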